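# Switch on the heat under the filled wells of a food warmer

## Task

Serving starts soon: on the three-well food warmer, turn on the heat for the two wells that hold pans of food. Each well has its own toggle lever in line with it on the black deck at the front; with a fingertip push the lever away from you, towards the wells, past its centre until it snaps over and stays. The third well is empty under its flat cover plate, so never switch that one on, and neither lift nor shift the pans, the cover, the tongs on it or anything else on the counter.

Things in the scene. Friction and masses are not known exactly. Their poses are not given: they have to be found in the camera images.
- warmer: Brushed steel three-well food warmer, 490 deep (x), 610 wide (y), 190 mm high, fixed; its place and yaw vary. Origin: middle of the underside, on the counter; x points away from the operator (robot), y to the operator's left. Wells side by side: left, middle, right at y = +190, 0, -190 mm, flat top at z = 190. In front, x = -245 to -125 mm, a black control deck slopes 0.1 rad down to the operator.
- pan_corn: Loose steel pan of yellow corn cobs hanging by its rim in one of the wells (which one varies), rim 325 x 176 mm, 65 deep, about 1.3 kg. The cobs stand about 20 mm above the warmer's top. Origin: under the middle of its front edge (the 176 mm edge nearest the deck), 61 mm below the warmer's top; it reaches 325 mm from there along the warmer's x.
- pan_potato: Loose steel pan of brown potatoes hanging by its rim in one of the wells (which one varies), rim 325 x 176 mm, 65 deep, about 1.6 kg. The potatoes stand about 30 mm above the warmer's top. Origin: as for the corn pan, under the middle of its front edge.
- cover: Loose flat steel cover plate, 325 x 176 mm, 0.9 kg, over the one well without a pan (which one varies), with a loop handle 35 mm high in its middle. Origin: middle of its front edge (the 176 mm edge nearest the deck), underside, at the warmer's top; so it has the same y in the warmer's frame as its well and that well's switch.
- switch_left (a joint): Toggle lever of the left-hand well (warmer's y = +190 mm), hinged about the warmer's y axis, rad. 0 = off, leaning 0.45 from vertical towards the operator; 0.70 = on, leaning 0.25 away from the operator. Spring-loaded both ways about dead centre at 0.35: it falls back below that and snaps on above it. Leaving a stop takes about 4 N square to it at the tip, more if the finger drags along it, less near centre.
- tip_left (a point): Centre of the round end of lever switch_left, 42 mm from the pivot; moves with the lever. The lever is a round bat with a red sleeve, 14 mm across at the end, 11 mm lower down, and ends 7 mm past this point.
- pivot_left (a point): Pivot of lever switch_left, fixed on the warmer at x = -186, z = 187 mm of its frame, in line with the middle of its well and 6 mm above the deck; a steel bushing 16 mm across stands 8 mm out of the deck round it. 66 mm from it towards -y stands a fixed grey thermostat dial, 44 mm across, 21 mm high. Axes as the warmer's.
- switch_middle (a joint): Toggle lever of the middle well (warmer's y = 0), hinged about the warmer's y axis, rad. 0 = off, leaning 0.45 from vertical towards the operator; 0.70 = on, leaning 0.25 away from the operator. Spring-loaded both ways about dead centre at 0.35: it falls back below that and snaps on above it. Leaving a stop takes about 4 N square to it at the tip, more if the finger drags along it, less near centre.
- tip_middle (a point): Centre of the round end of lever switch_middle, 42 mm from the pivot; moves with the lever. The lever is a round bat with a red sleeve, 14 mm across at the end, 11 mm lower down, and ends 7 mm past this point.
- pivot_middle (a point): Pivot of lever switch_middle, fixed on the warmer at x = -186, z = 187 mm of its frame, in line with the middle of its well and 6 mm above the deck; a steel bushing 16 mm across stands 8 mm out of the deck round it. 66 mm from it towards -y stands a fixed grey thermostat dial, 44 mm across, 21 mm high. Axes as the warmer's.
- switch_right (a joint): Toggle lever of the right-hand well (warmer's y = -190 mm), hinged about the warmer's y axis, rad. 0 = off, leaning 0.45 from vertical towards the operator; 0.70 = on, leaning 0.25 away from the operator. Spring-loaded both ways about dead centre at 0.35: it falls back below that and snaps on above it. Leaving a stop takes about 4 N square to it at the tip, more if the finger drags along it, less near centre.
- tip_right (a point): Centre of the round end of lever switch_right, 42 mm from the pivot; moves with the lever. The lever is a round bat with a red sleeve, 14 mm across at the end, 11 mm lower down, and ends 7 mm past this point.
- pivot_right (a point): Pivot of lever switch_right, fixed on the warmer at x = -186, z = 187 mm of its frame, in line with the middle of its well and 6 mm above the deck; a steel bushing 16 mm across stands 8 mm out of the deck round it. 66 mm from it towards -y stands a fixed grey thermostat dial, 44 mm across, 21 mm high. Axes as the warmer's.
- tongs: Steel serving tongs with black ends, 230 x 50 x 14 mm, lying on the cover plate beside its handle, loose. Origin: underside of the end nearest the deck.
- pan_pink: Amber see-through plastic pan with pink sachets, 176 x 162 x 100 mm, on the counter left of the warmer. Origin: middle of its underside.
- pan_black: Black plastic pan with white sachets, 325 x 176 x 150 mm, on the counter right of the warmer. Origin: underside, middle of its short end nearest the robot.
- pan_red: Red plastic pan with wooden stir sticks, 325 x 176 x 100 mm, on the counter left of the warmer. Origin: underside, middle of its short end nearest the robot.
- bottle: Yellow squeeze bottle standing on the counter right of the warmer's front, 62 mm across, 190 mm high, light. Origin: middle of its underside.
- apple_red: Red apple, 74 mm across, on the counter between the robot and the warmer, to the left. Origin: underside.
- apple_green: Green apple, 70 mm across, on the counter between the robot and the warmer, to the right. Origin: underside.

How it is judged:
By the outcome, as a careful person would: the job done as asked, in the order asked, and still so for the second after the job is handed in, with the robot touching nothing.
It also fails if it takes over 32 s, if anything falls off the work surface, if the arm or the gripper's body presses on something with over 40 N, if the wrist force passes 120 N, or if a joint passes its speed limit or range.

## Robot

A 7-joint arm with a two-finger parallel gripper is mounted at the origin on the work surface. World frame = base frame: x ahead of the robot, y to its left, z up, the work surface at z = 0. Lengths are in m, angles in rad, forces in N, time in s.
With the tool pointing down it reaches from about 0.425 to 0.95 m from the base axis. Payload 4.7 kg.
Tool frame: the origin (TCP) lies midway between the tips of the shut fingers; the grasp point (between the pads) lies manip.tcp_to_grasp behind it (manip.tcp_to_grasp is the distance from the TCP to the grasp point, in m); z points along the fingers, y is the direction in which the jaws open and shut (so a half turn about z gives the same grasp; the last joint's range is limited). The gripper opens to 87 mm and grips with 3 to 60 N. Pads are 19 mm wide; open, the fingers measure 117 mm over their backs; the gripper's body (75 mm by 190 mm) begins 51 mm behind the grasp point.
Start: joints at [-1.289, 0.469, -0.049, 1.532, 0.024, 1.141, -0.082], TCP at [0.206, 0.643, 0.223] pointing down, gripper open.
Joint ranges: [-2.59, 2.59], [-0.33, 1.99], [-1.39, 1.29], [0.1, 2.45], [-1.04, 4.18], [0.21, 1.99], [-2.66, 2.66]. Speed limits (rad/s): [2.57, 2.57, 3.14, 3.14, 3.14, 3.14, 3.14].

## Interface

Orientations are given as a rotation vector (axis times angle).
In Python, from cell import manip gives the robot as it stands.
- The arm moves only by the shell command python3 -m crank 'ROWS' [FORCE]. ROWS is JSON, a list that holds one entry, the list of rows, each a list of 7 numbers: the shift along the tool's x, y, z in mm, then the turn, a rotation vector about the tool's x, y, z in degrees, then the gripper command: -1 is shut, 1 is fully open, values between are in proportion. A call has 1 to 10 rows; each row is the pose to reach, as a shift and turn from the pose commanded when the call began, along the tool's axes at that moment; what a row does not reach only later rows make up. A row lasts 1/10 s, in which the tool goes at most 50 mm and 8.59 degrees, less where a joint would pass 70% of its speed; a pose out of reach is approached as far as the arm can. A call with a gripper value outside its range is refused whole. The fingers move at their own pace and stop on an object; FORCE is the grip in N (left out, the last holds). Time passes only in rows, so rows that repeat a pose let the fingers close. It gives the time, the measured TCP pose, the force and the opening at its end, in the units of the state.
- manip.read_state(): the state, without advancing time (a new reading comes with each control period).
- manip.get_image(name): name is "scene" or "top"; returns a dict with "img" (480x640x3 uint8, blue, green, red), "fovy" (degrees; the focal length in pixels is half the picture's height over the tangent of half this angle, whatever the lens; pixels are square), "cx", "cy" (the principal point, pixels), "rvec" (rotation vector, rad) and "tvec" (3), from world to camera coordinates, as OpenCV has them. Camera axes: x right, y down, z forward; pixel columns grow to the right and rows downward; lengths in m; the calibration is good to about 2 mm. A picture is of the moment at which its call begins. There is no depth.
- manip.hand_in(): hands the job in, once; it reports no verdict.
Trained networks look in a picture, given as the dict that the camera call returned (one of the last four; its "shot" number tells which), for a name from the list of things; names that differ only in an ending like _2 or _b are one class to them, and where a whole thing is asked for, a point or a joint stands for the part that bears it (a point fixed in the world has none). Each returns a list of dicts, best first, with "score" (0 to 1); they miss things now and then, are a little off and sometimes report something else, mostly with a low value. They report only what shows in the picture. A call takes as long as a camera call.
- manip.silhouettes(name, picture): "pixels" (480x640 bool, what is visible of it) and "box" ([left, top, right, bottom] in pixels, round what is visible of it).
- manip.place_of(name, picture): "centre" ([column, row] in pixels: a listed point, or the origin of a listed thing).
The state is a dict: "t": time; "qpos": joint angles; "dq": joint speeds; "tau": joint torques, N m; "position": TCP position; "tcp_rot": TCP orientation; "contact_force": force on the tool from outside, world axes, zero at the start; "moment": the same for the moment, N m; "grip_width": finger opening in m.
Only numpy, scipy, OpenCV 4.12 (cv2) and the standard library are available. Lean on these libraries where they do the work, as an engineer would, in place of code of your own. Each camera call takes 0.05 s, during which the arm holds its last target. There are 200 camera calls.

## Working session

There is one attempt and no reset: what is moved stays moved. The work goes in short steps, Python scripts to look and compute and a shell command to move; the robot and the scene stay as the last step left them, time stands still between calls to the robot, and variables do not carry over. Pictures are saved under pics/ and viewed, about 8 in all and at most 12, crops included, and the job is handed in when it is done.

```bash
mkdir -p pics; ls
python3 - <<'E'
from cell import manip
import cv2,numpy as np
s=manip.read_state();print(s['t'],s['position'],s['tcp_rot'],s['grip_width'],manip.tcp_to_grasp)
P=[]
for n in("scene","top"):
    p=manip.get_image(n);cv2.imwrite(f"pics/{n}0.png",p["img"])
    print(n,p["fovy"],p["cx"],p["cy"],p["rvec"],p["tvec"])
    for k in["cover","pan_corn","pan_potato","tip_left","tip_middle","tip_right","pivot_left","pivot_middle","pivot_right","warmer","tongs","bottle"]:
        print(k,[(np.round(d["centre"],1).tolist(),round(d["score"],2)) for d in manip.place_of(k,p)[:4]])
E
```

```text
pics
0.0 [0.20628509 0.64208413 0.2215034 ] [-4.86317242e-01 -3.10350200e+00  3.01657980e-03] 0.08698894317107933 0.0187
scene 57.06090024361091 317.1142925901589 235.90085884317205 [ 2.26878162  0.69749624 -0.29384728] [-0.44230269 -0.10049883  1.62064817]
cover [([309.9, 261.1], 0.65), ([357.8, 167.6], 0.64), ([310.4, 200.4], 0.23)]
pan_corn [([373.5, 199.4], 0.7)]
pan_potato [([343.9, 235.0], 0.67), ([313.3, 258.7], 0.41)]
tip_left [([344.5, 166.1], 0.41)]
tip_middle [([314.2, 200.4], 0.53)]
tip_right [([275.5, 237.5], 0.47)]
pivot_left [([349.6, 177.0], 0.56)]
pivot_middle [([321.7, 210.3], 0.91)]
pivot_right [([278.3, 250.1], 0.81), ([313.7, 188.2], 0.34)]
warmer []
tongs [([337.7, 259.5], 0.64)]
bottle [([165.7, 343.6], 0.71)]
top 42.464223666204504 318.4992526052946 245.318002027685 [ 2.09092416 -2.10247346  0.2340099 ] [0.02814431 0.54536923 1.75689249]
cover [([370.4, 215.2], 0.74), ([435.3, 333.3], 0.52)]
pan_corn [([239.1, 227.7], 0.93), ([479.5, 316.9], 0.61)]
pan_potato [([304.1, 223.9], 0.83)]
tip_left [([232.1, 259.0], 0.53)]
tip_middle [([304.8, 255.7], 0.35)]
tip_right [([377.5, 252.2], 0.52)]
pivot_left [([231.5, 256.7], 0.97)]
pivot_middle [([302.6, 253.6], 0.7), ([240.0, 227.1], 0.5)]
pivot_right [([372.4, 249.8], 0.68), ([304.3, 257.1], 0.39)]
warmer []
tongs [([353.9, 199.7], 0.7), ([232.3, 260.3], 0.27)]
bottle [([480.1, 320.0], 0.58)]
```

View pics/scene0.png

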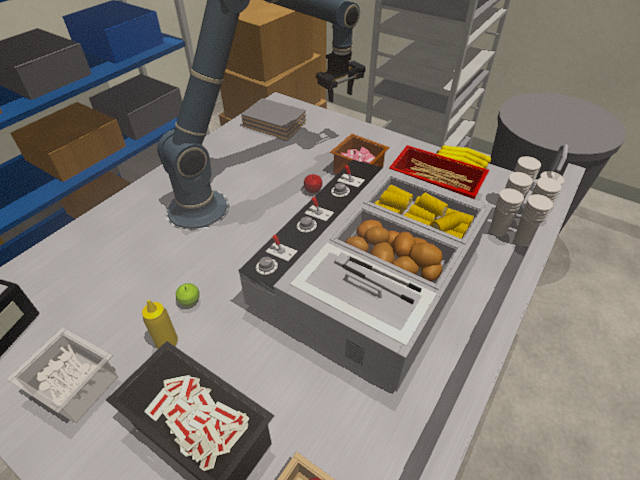

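View pics/top0.png

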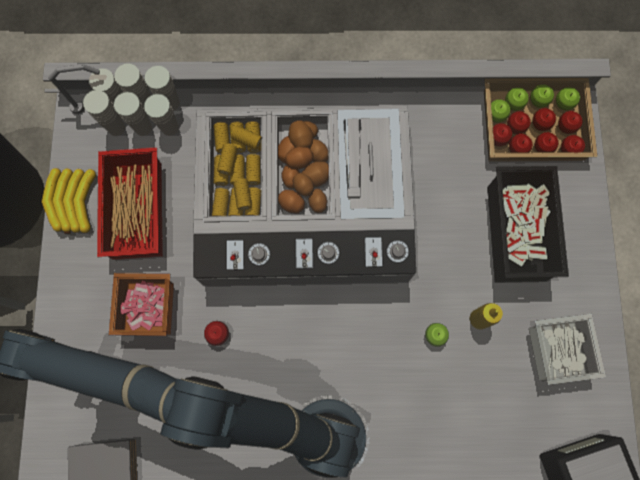

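```bash
cat > h.py <<'E'
import cv2,numpy as np
from scipy.optimize import least_squares
from scipy.spatial.transform import Rotation as R
def proj(p,X):
    f=240/np.tan(np.radians(p["fovy"])/2);K=np.array([[f,0,p["cx"]],[0,f,p["cy"]],[0,0,1.]])
    return cv2.projectPoints(np.atleast_2d(np.float64(X)),np.float64(p["rvec"]),np.float64(p["tvec"]),K,None)[0][:,0]
def W(v,X):
    c,s=np.cos(v[2]),np.sin(v[2]);X=np.atleast_2d(X)
    return np.c_[v[0]+c*X[:,0]-s*X[:,1],v[1]+s*X[:,0]+c*X[:,1],X[:,2]]
def tip(y,q):
    a=q-.45;return [-.186+.042*np.sin(a),y,.187+.042*np.cos(a)]
E
python3 - <<'E'
from cell import manip
from h import *
ps=[manip.get_image(n) for n in("scene","top")]
pts=[]
for i,p in enumerate(ps):
    for n,y in(("left",.19),("middle",0),("right",-.19)):
        for k,X in(("pivot_",[-.186,y,.187]),("tip_",tip(y,0))):
            r=manip.place_of(k+n,p)
            if r: pts.append((i,k+n,X,r[0]["centre"]))
f=lambda v:np.concatenate([proj(ps[i],W(v,X))[0]-c for i,_,X,c in pts])
s=least_squares(f,[.75,0,0],loss="soft_l1",f_scale=2)
print(s.x)
for (i,k,X,c),r in zip(pts,f(s.x).reshape(-1,2)):print(i,k,np.round(c,1),r.round(1))
for n,y in(("L",.19),("M",0),("R",-.19)):print(n,W(s.x,[[-.186,y,.187],tip(y,0),tip(y,.7)]).round(4).tolist())
E
```

```text
[0.67966694 0.06930895 0.03283697]
0 pivot_left [349.4 176.7] [-0.9  1.6]
0 tip_left [344.9 167.5] [-0.8 -0.5]
0 pivot_middle [319.6 208.9] [-2.2  2.2]
0 tip_middle [311.8 200.7] [ 0.3 -1.4]
0 pivot_right [280.2 248.8] [0.2 1.2]
0 tip_right [270.7 239.6] [ 3.4 -1.8]
1 tip_left [232.5 261.2] [ 0.4 -1.3]
1 pivot_middle [304.7 257. ] [-0.4 -3.5]
1 tip_middle [308.4 253.8] [-4.3  3.4]
1 pivot_right [372.4 249.1] [1.4 1.8]
1 tip_right [374.9 254.9] [ 0.4 -0.5]
L [[0.4875, 0.2531, 0.187], [0.4693, 0.2525, 0.2248], [0.4979, 0.2534, 0.2277]]
M [[0.4938, 0.0632, 0.187], [0.4755, 0.0626, 0.2248], [0.5042, 0.0635, 0.2277]]
R [[0.5, -0.1267, 0.187], [0.4817, -0.1273, 0.2248], [0.5104, -0.1264, 0.2277]]
```

The levers show at about (349,172), (317,205), (280,243) in scene. Corn is in the left well, potatoes in the middle one, and the cover with tongs is on the right. So I switch left and middle only. Next I'll refine the pose and work out the first move.

```bash
cat >> h.py <<'E'
def fit(manip,n=3,draw=None,qs=(0,0,0)):
    pts=[]
    for _ in range(n):
      for nm in("scene","top"):
        p=manip.get_image(nm)
        for (s,y),q in zip((("left",.19),("middle",0),("right",-.19)),qs):
          for k,X in(("pivot_",[-.186,y,.187]),("tip_",tip(y,q))):
            r=manip.place_of(k+s,p)
            if r: pts.append((p,X,r[0]["centre"]))
    f=lambda v:np.concatenate([proj(p,W(v,X))[0]-c for p,X,c in pts])
    return least_squares(f,[.68,.07,.03],loss="soft_l1",f_scale=1).x
def go(manip,v,X):  # shift in current tool axes (mm) to warmer-frame point with tool y = warmer y
    s=manip.read_state();A=R.from_rotvec(s["tcp_rot"])
    G=R.from_matrix(np.array([[-1,0,0],[0,1,0],[0,0,-1]]));G=R.from_euler("z",v[2])*G
    print("shift",(A.inv().apply(W(v,X)[0]-s["position"])*1000).round(1),"turn",(A.inv()*G).as_rotvec(degrees=True).round(1),"t",s["t"])
E
python3 - <<'E'
from cell import manip
from h import *
v=fit(manip,5);print(v.tolist())
ims=[]
for n in("scene","top"):
    p=manip.get_image(n);im=cv2.resize(p["img"],None,fx=4,fy=4,interpolation=cv2.INTER_CUBIC)
    for y in(.19,0,-.19):
        for X,c in(([-.186,y,.187],(0,255,0)),(tip(y,0),(255,255,0))):
            u=proj(p,W(v,X))[0];cv2.circle(im,tuple(np.int32(u*4+2)),3,c,-1)
    for X in([-.245,.305,.175],[-.245,-.305,.175],[.245,-.305,.19],[.245,.305,.19],[-.125,.305,.19],[-.125,-.305,.19]):
        cv2.circle(im,tuple(np.int32(proj(p,W(v,X))[0]*4+2)),3,(0,0,255),-1)
    ims.append(im[620:1050,960:1600] if n=="scene" else im[880:1160,760:1700])
cv2.imwrite("pics/s1.png",ims[0]);cv2.imwrite("pics/t1.png",cv2.resize(ims[1],(800,238)))
go(manip,v,[-.186-.06,.19,.25])
E
```

```text
[0.682459463411176, 0.07257378835743698, 0.037108968500923996]
shift [-331.6 -302.4  -27.4] turn [  0.   -0.  -19.9] t 5.6
```

View pics/s1.png

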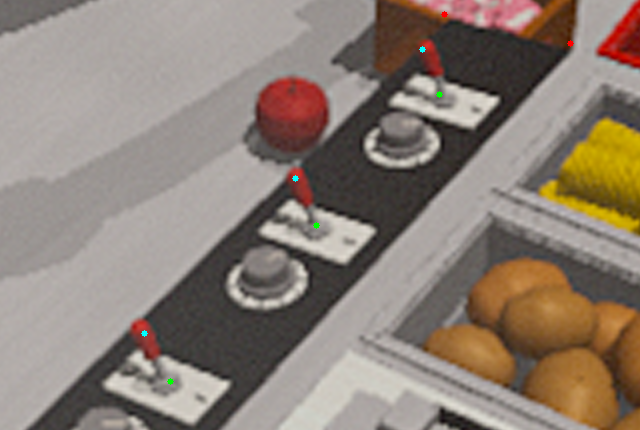

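View pics/t1.png

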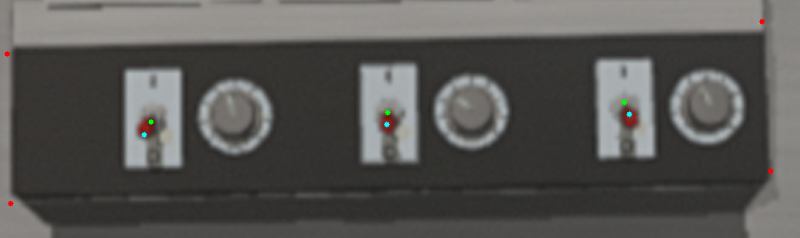

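The overlay shows the fitted yaw is too large: the deck's edge slope in the top view differs from the red corner points. I'll refit on clean saved image features, which costs no robot time.

```bash
cat >> h.py <<'E'
T=dict(fovy=42.464223666204504,cx=318.4992526052946,cy=245.318002027685,rvec=[ 2.09092416,-2.10247346,0.2340099],tvec=[0.02814431,0.54536923,1.75689249])
S=dict(fovy=57.06090024361091,cx=317.1142925901589,cy=235.90085884317205,rvec=[2.26878162,0.69749624,-0.29384728],tvec=[-0.44230269,-0.10049883,1.62064817])
E
python3 - <<'E'
from h import *
im=cv2.imread("pics/top0.png");g=im.max(2).astype(int)
m=((g<75)).astype(np.uint8);m[:225]=0;m[290:]=0;m[:,:190]=0;m[:,420:]=0
n,l,st,c=cv2.connectedComponentsWithStats(m);k=1+st[1:,4].argmax();print(st[k])
M=l==k
cols=np.r_[200:222,266:292,335:360]
top=np.array([np.where(M[:,x])[0].min() for x in cols]);print("back edge",np.polyfit(cols-305,top,1))
rows=range(238,268)
print("left",np.median([np.where(M[r])[0].min() for r in rows]),"right",np.median([np.where(M[r])[0].max() for r in rows]))
w=(g>150).astype(np.uint8);w[:236]=0;w[274:]=0;w[:,:222]=0;w[:,390:]=0
n,l,st,c=cv2.connectedComponentsWithStats(w)
for i in range(1,n):
    if st[i,4]>60:print("plate",st[i])
for v in([.6825,.0726,.0371],[.68,.07,.02],[.68,.07,.01]):
    print(v,proj(T,W(v,[[-.125,.305,.187],[-.125,-.305,.187],[-.245,.305,.175],[-.245,-.305,.175],[-.186,.19,.181],[-.186,0,.181],[-.186,-.19,.181]])).round(1).tolist())
I=cv2.resize(im[222:292,190:420],None,fx=3.4,fy=3.4,interpolation=cv2.INTER_CUBIC)
J=cv2.resize(cv2.imread("pics/scene0.png")[160:300,235:375],None,fx=4,fy=4,interpolation=cv2.INTER_CUBIC)
cv2.imwrite("pics/clean.png",I);cv2.imwrite("pics/cleans.png",J)
E
```

```text
[ 194  230  222   58 8922]
back edge [-2.19955886e-02  2.31920707e+02]
left 194.0 right 414.0
plate [296 239  16  28 293]
plate [366 238  16  28 312]
plate [227 241  16  28 326]
[0.6825, 0.0726, 0.0371] [[192.0, 235.6], [413.1, 226.2], [192.6, 279.3], [415.9, 269.8], [234.2, 255.9], [303.5, 253.0], [372.7, 250.0]]
[0.68, 0.07, 0.02] [[192.1, 234.7], [413.5, 229.0], [192.1, 278.4], [415.5, 272.6], [234.0, 255.7], [303.2, 253.9], [372.5, 252.1]]
[0.68, 0.07, 0.01] [[191.7, 233.6], [413.1, 230.0], [191.2, 277.3], [414.6, 273.7], [233.3, 255.0], [302.6, 253.9], [371.9, 252.8]]
```

View pics/clean.png

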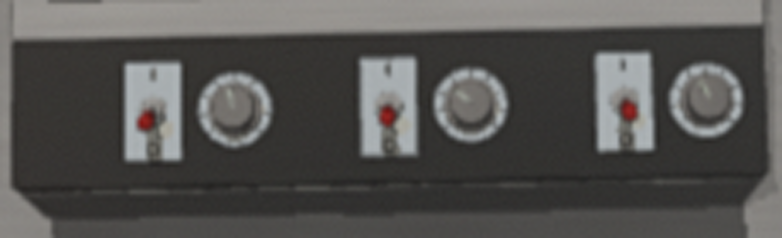

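View pics/cleans.png

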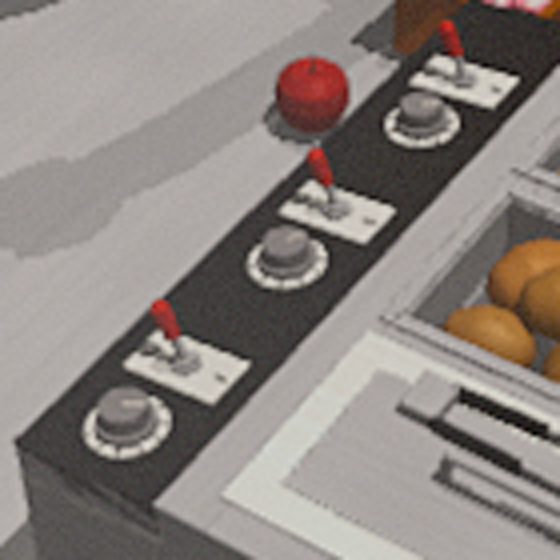

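Run:
```python
from h import *
P=[]
for y,b,t,pl,tt in((.19,(350,179),(347,167.5),(234.7,254.7),(146,121)),(0,(318.5,212),(314.5,200),(303.7,252.7),(387,117)),(-.19,(280.5,250),(275.8,237.5),(373.7,251.7),(628,111))):
    P+=[(S,[-.186,y,.187],b),(S,tip(y,0),t),(T,[-.186,y,.181],pl),(T,tip(y,0),np.array(tt)/3.4+[190,222])]
P+=[(T,[-.125,.305,.187],(193.8,234.2)),(T,[-.125,-.305,.187],(414.2,229.6))]
for sub in(P,[p for p in P if p[0] is S],[p for p in P if p[0] is T]):
    f=lambda v:np.concatenate([proj(p,W(v,X))[0]-c for p,X,c in sub])
    s=least_squares(f,[.68,.07,.02]);print(s.x.round(4),s.fun.reshape(-1,2).round(1).tolist())
from cell import manip
go(manip,[.68,.0672,.017],[-.246,.19,.25])
```

```text
[0.6829 0.067  0.0157] [[0.4, -0.2], [-1.0, -0.0], [0.1, -0.3], [-0.5, -0.0], [-0.1, -0.7], [-1.2, -0.5], [0.3, 0.2], [-0.2, -0.4], [0.1, -0.2], [-1.5, 0.0], [-0.4, -0.3], [0.2, -0.2], [-0.8, -1.0], [0.2, -1.2]]
[0.6849 0.0673 0.0173] [[0.8, -0.0], [-0.5, 0.2], [0.5, -0.5], [-0.7, -0.3], [0.8, 0.1], [-0.8, 0.4]]
[0.6818 0.0665 0.0149] [[0.2, 0.0], [-0.4, 0.3], [0.5, 0.6], [-0.1, 0.0], [-0.2, 0.1], [0.3, 0.3], [-0.6, -0.7], [0.3, -0.7]]
shift [-332.8 -302.4  -27.4] turn [  0.   -0.  -18.8] t 5.6
```

The joint fit agrees within about 1 px: warmer at (0.683, 0.067), yaw 0.016. Now I move to staging in front of the left lever.

```bash
python3 -m crank '[[[-30,-28,-27,0,0,-2,-1],[-67,-60,-27,0,0,-4,-1],[-101,-91,-27,0,0,-6,-1],[-134,-121,-27,0,0,-8,-1],[-168,-151,-27,0,0,-10,-1],[-202,-182,-27,0,0,-12,-1],[-235,-212,-27,0,0,-14,-1],[-269,-242,-27,0,0,-16,-1],[-302,-272,-27,0,0,-18,-1],[-336,-303,-27,0,0,-19,-1]]]' 20
python3 - <<'E'
from cell import manip
from h import *
v=[.6829,.067,.0157];go(manip,v,[-.246,.19,.208]);go(manip,v,[-.199,.19,.208])
E
```

```text
t: 6.6
position: [0.4343, 0.25, 0.2499]
tcp_rot: [-0.035, 3.141, 0.001]
contact_force: [0.5, 1.5, 0.2]
grip_width: 0.0148
shift [ 0.3  3.1 41.9] turn [0.  0.  0.4] t 6.6
shift [-46.7   2.8  42. ] turn [0.  0.  0.4] t 6.6
```

```bash
python3 -m crank '[[[0,3,20,0,0,0,-1],[0,3,42,0,0,0.4,-1],[0,3,42,0,0,0.4,-1],[-10,3,42,0,0,0.4,-1],[-15,3,42,0,0,0.4,-1]]]'
python3 - <<'E'
from cell import manip
from h import *
p=manip.get_image("scene")
cv2.imwrite("pics/c1.png",cv2.resize(p["img"][100:260,260:420],None,fx=3.5,fy=3.5,interpolation=cv2.INTER_CUBIC))
v=[.6829,.067,.0157];go(manip,v,[-.199,.19,.208])
E
```

```text
t: 7.1
position: [0.4503, 0.2555, 0.2089]
tcp_rot: [-0.022, 3.139, 0.002]
contact_force: [-0.4, 0.8, 0.2]
grip_width: 0.0007
shift [-29.9  -1.9   1. ] turn [ 0.1  0.2 -0.1] t 7.15
```

View pics/c1.png

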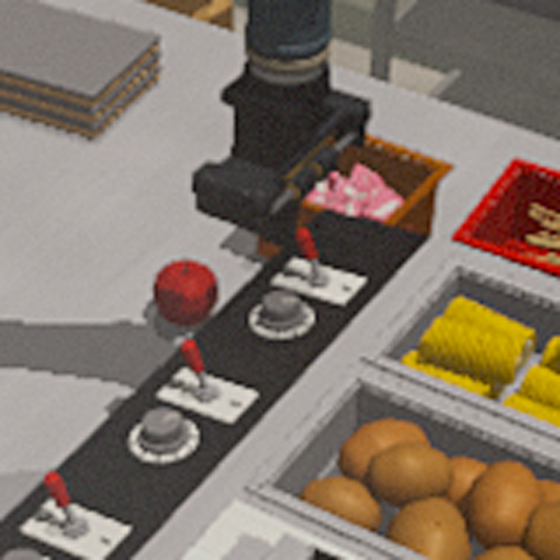

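```bash
python3 -m crank '[[[-6,-2,1,0,0,0,-1],[-12,-2,1,0,0,0,-1],[-18,-2,1,0,0,0,-1],[-24,-2,1,0,0,0,-1],[-24,-2,1,0,0,0,-1]]]'
python3 -m crank '[[[-3,0,0,0,0,0,-1],[-6,0,0,0,0,0,-1],[-6,0,0,0,0,0,-1]]]'
python3 - <<'E'
from cell import manip
from h import *
p=manip.get_image("scene")
cv2.imwrite("pics/c2.png",cv2.resize(p["img"][100:260,260:420],None,fx=3.5,fy=3.5,interpolation=cv2.INTER_CUBIC))
v=[.6829,.067,.0157];go(manip,v,[-.199,.19,.208])
E
```

```text
t: 7.65
position: [0.4739, 0.253, 0.2068]
tcp_rot: [-0.021, 3.14, 0.001]
contact_force: [1.5, -0.4, -0.8]
grip_width: 0.0004
t: 7.95
position: [0.4792, 0.253, 0.2065]
tcp_rot: [-0.021, 3.141, 0.0]
contact_force: [0.9, 0.6, -0.5]
grip_width: 0.0004
shift [-2.1  0.8 -1.5] turn [-0.   0.  -0.1] t 8.0
```

View pics/c2.png

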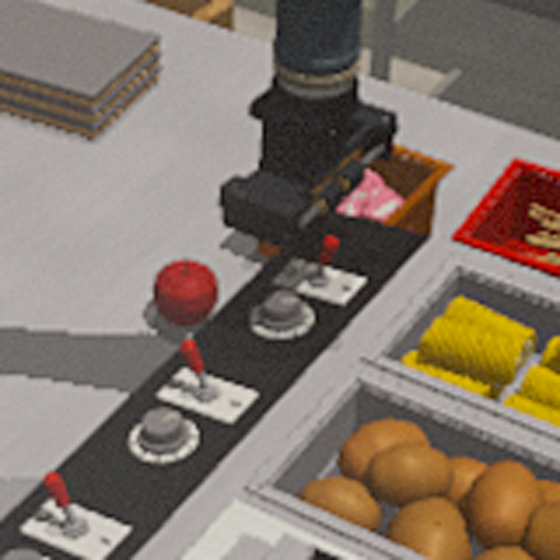

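The left lever, around (325,255), now leans towards the wells, so it is on. I retreat, raise the tool and move to the middle lever.

```bash
python3 -m crank '[[[25,0,0,0,0,0,-1],[45,0,0,0,0,0,-1],[45,0,-42,0,0,0,-1],[45,-45,-42,0,0,0,-1],[45,-90,-42,0,0,0,-1],[45,-130,-42,0,0,0,-1],[45,-170,-42,0,0,0,-1],[45,-190,-42,0,0,0,-1],[45,-190,-42,0,0,0,-1]]]'
python3 - <<'E'
from cell import manip
from h import *
v=[.6829,.067,.0157];go(manip,v,[-.235,0,.207])
E
```

```text
t: 8.9
position: [0.4361, 0.0593, 0.2488]
tcp_rot: [-0.012, 3.141, -0.0]
contact_force: [0.5, -0.1, -0.6]
grip_width: 0.0005
shift [-11.9   3.9  41.8] turn [-0.   0.  -0.5] t 8.9
```

```bash
python3 -m crank '[[[0,4,20,0,0,-0.5,-1],[0,4,42,0,0,-0.5,-1],[0,4,42,0,0,-0.5,-1],[-10,4,42,0,0,-0.5,-1],[-16,4,42,0,0,-0.5,-1],[-22,4,42,0,0,-0.5,-1],[-28,4,42,0,0,-0.5,-1],[-34,4,42,0,0,-0.5,-1],[-40,4,42,0,0,-0.5,-1],[-40,4,42,0,0,-0.5,-1]]]'
python3 -m crank '[[[-3,0,0,0,0,0,-1],[-6,0,0,0,0,0,-1],[-6,0,0,0,0,0,-1]]]'
python3 - <<'E'
from cell import manip
from h import *
p=manip.get_image("scene")
cv2.imwrite("pics/c3.png",cv2.resize(p["img"][140:300,230:390],None,fx=3.5,fy=3.5,interpolation=cv2.INTER_CUBIC))
v=[.6829,.067,.0157];go(manip,v,[-.199,0,.207])
E
```

```text
t: 9.9
position: [0.4776, 0.0673, 0.2069]
tcp_rot: [-0.035, 3.139, 0.001]
contact_force: [-0.6, 0.3, -0.2]
grip_width: 0.0007
t: 10.2
position: [0.4827, 0.0674, 0.2066]
tcp_rot: [-0.036, 3.141, 0.0]
contact_force: [-0.4, -0.3, -0.1]
grip_width: 0.0005
shift [-1.5 -3.5 -0.5] turn [0.  0.  0.4] t 10.25
```

View pics/c3.png

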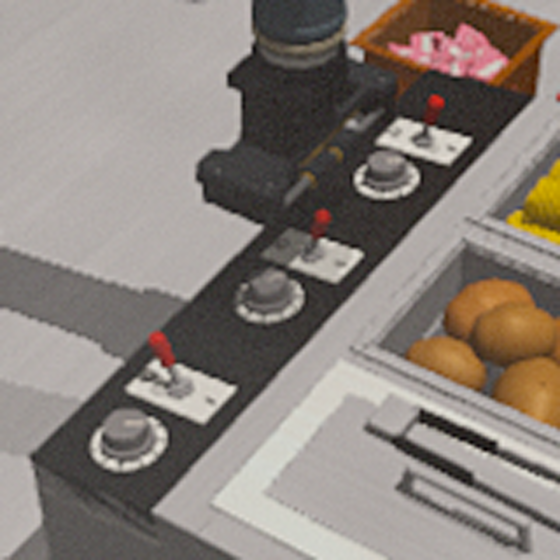

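Left (430,120) and middle (318,235) now lean towards the wells, and right (165,365) still leans towards the operator. I retreat and do a final check.

```bash
python3 -m crank '[[[25,0,0,0,0,0,-1],[45,0,0,0,0,0,-1],[45,0,-45,0,0,0,-1],[45,0,-90,0,0,0,-1],[45,0,-130,0,0,0,-1],[45,0,-130,0,0,0,-1],[45,0,-130,0,0,0,-1]]]'
python3 - <<'E'
from cell import manip
from h import *
p=manip.get_image("scene")
cv2.imwrite("pics/c4.png",cv2.resize(p["img"][120:320,220:480],None,fx=3,fy=3,interpolation=cv2.INTER_CUBIC))
E
```

```text
t: 10.95
position: [0.4373, 0.0663, 0.3372]
tcp_rot: [-0.036, 3.14, 0.001]
contact_force: [-0.9, 0.1, -0.8]
grip_width: 0.0005
```

View pics/c4.png

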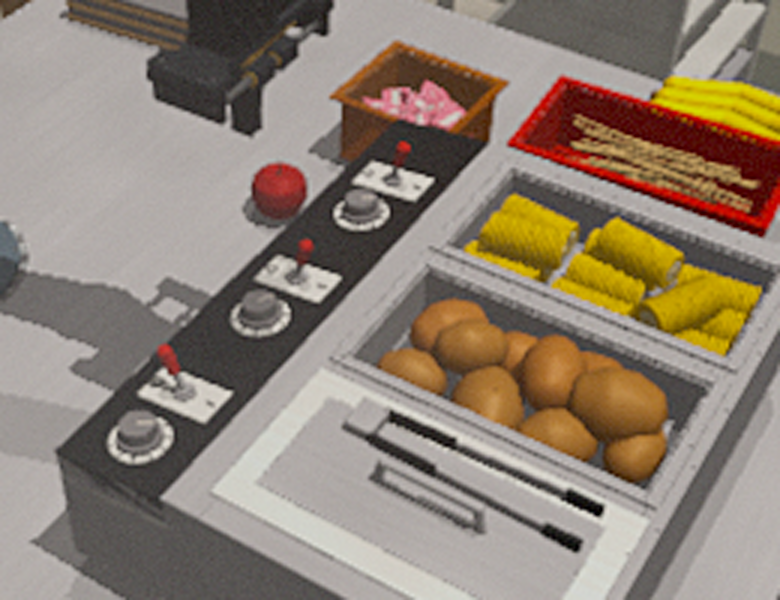

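Left lever (400,165) and middle lever (303,260) stay on with the arm away. The right lever (170,370) is off, and the pans, cover and tongs look undisturbed.

```bash
python3 -c "
from cell import manip
print(manip.hand_in())"
```

```text
the job is handed in; nothing more can be done
None
```

I switched on the heat for the left well (corn) and the middle well (potatoes) by pushing each lever over with the shut fingertips. I never touched the lever for the right well, which is empty under its cover, and then handed the job in.

- **Last check:** with the arm drawn back clear of the warmer at 10.95 s, the picture showed the left and middle levers leaning towards the wells. The right lever was still off, and the pans, cover, tongs and the rest of the view looked unmoved. The force readings at the end of each move stayed within about 2 N.
- **What disagreed:** my first fit of the warmer's pose from the network points alone had the yaw about 0.02 rad too large. I refitted it on the deck edges, switch plates and levers before moving, to within about 1.5 pixels.

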